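# Sweep union fittings into the parts tray

## Task

Clear the counter in front of the bayonet socket: gently sweep with the fingertips the two brass union nuts and the brass tailpiece along the counter, through the open side of the low parts tray, until all three stand wholly inside it. Only push them: do not pinch, lift, tip or flick them. Leave the register, the check valve, the stopwatch and the socket undisturbed.

Things in the scene. Friction and masses are not known exactly. Their poses are not given: they have to be found in the camera images.
- nut_a: Brass hexagonal union nut lying flat on the counter: 36 mm across flats, 42 mm across corners, 18 mm tall, 22 mm through hole, about 70 g; slides freely on the counter. Origin: centre of its underside, z up; the x axis goes through the middle of a flat. The two nuts are alike.
- nut_b: Brass hexagonal union nut lying flat on the counter: 36 mm across flats, 42 mm across corners, 18 mm tall, 22 mm through hole, about 70 g; slides freely on the counter. Origin: centre of its underside, z up; the x axis goes through the middle of a flat. The two nuts are alike.
- tailpiece: Short brass tailpiece standing on its flange: round flange 38 mm in diameter and 8 mm thick at the bottom, then a ridged tube about 27 mm in diameter; 34 mm tall in all, about 80 g; slides freely on the counter. Origin: centre of its underside, z up.
- tray: Low three-sided aluminium parts tray fixed to the counter, grey floor liner level with the counter (no sill). Walls 25 mm high, 4 mm thick, on its +x, +y, -y sides; -x side open. Origin: centre of the inner floor; x points from the open side to the back wall (roughly to the robot's left). Inside: x from -65 mm (open edge) to +65 mm (back wall), y from -100 to +100 mm (side walls).
- tray_mouth (a point): Middle of the tray's open edge, at counter height (65 mm from the tray's origin along its -x); axes as the tray's.
- socket: Bystander: round bayonet socket of polished steel fixed to the counter, base 96 mm in diameter and 10 mm thick, collar 76 mm in diameter, 40 mm tall. Origin: centre of its underside.
- register: Bystander: loose white polymer meter register, a drum 76 mm in diameter and 47 mm tall with a small lug 46 mm out on its +x side. Origin: centre of its underside.
- valve: Bystander: loose blue plastic check valve lying on the counter, 90 mm long (its x), 44 mm wide and high. Origin: centre of its underside.
- stopwatch: Bystander: loose chrome stopwatch lying on its back, case 52 mm in diameter and 15 mm thick, crown and bow reaching 46 mm out on its +x side. Origin: centre of its underside.

How it is judged:
By the outcome, as a careful person would: the job done as asked, in the order asked, and still so for the second after the job is handed in, with the robot touching nothing.
It also fails if it takes over 72 s, if anything falls off the work surface, if the arm or the gripper's body presses on something with over 40 N, if the wrist force passes 120 N, or if a joint passes its speed limit or range.

## Robot

A 6-joint arm with a two-finger parallel gripper is mounted at the origin on the work surface. World frame = base frame: x ahead of the robot, y to its left, z up, the work surface at z = 0. Lengths are in m, angles in rad, forces in N, time in s.
With the tool pointing down it reaches from about 0.35 to 0.775 m from the base axis. Payload 5.5 kg.
Tool frame: the origin (TCP) lies midway between the tips of the shut fingers; the grasp point (between the pads) lies 19 mm behind it; z points along the fingers, y is the line along which they close (so a half turn about z gives the same grasp; the last joint's range is limited). The gripper opens to 85 mm and grips with 20 to 120 N. Pads are 22 mm wide; open, the fingers measure 114 mm over their backs; the gripper's body (76 mm by 85 mm) begins 54 mm behind the grasp point. The pads swing forward as they close: fully open they stand 13 mm farther back than shut.
Start: joints at [1.07, 0.313, 0.046, 1.304, 0, 1.431], TCP at [0.203, 0.538, 0.231] pointing down, gripper open.
Joint ranges: [-2.76, 2.76], [-0.86, 1.69], [-1.03, 1.26], [-2.2, 2.34], [-1.47, 1.5], [-3.14, 3.14]. Speed limits (rad/s): [2.57, 2.57, 3.14, 3.14, 3.14, 3.14].

## Interface

Orientations are given as a unit quaternion [w, x, y, z].
In Python, from workcell import env gives the robot as it stands.
- The arm moves only by the tool move_arm, never from a script. Its argument "targets" is a list of rows, each a list of 3 entries, a list of its own where there are three numbers: the shift along the tool's x, y, z in mm, then the turn, a rotation vector about the tool's x, y, z in units of 10 degrees (1.0 is 10 degrees), then the closure, from -1 (fully open) to 1 (shut). In form: [[[dx, dy, dz], [ax, ay, az], gripper], ...]. A call has 1 to 5 rows; each row is the pose to reach, as a shift and turn from the pose commanded when the call began, along the tool's axes at that moment; what a row does not reach only later rows make up. A row lasts 1/8 s, in which the tool goes at most 62.5 mm and 10.7 degrees, less where a joint would pass 70% of its speed; a pose out of reach is approached as far as the arm can. A call with a gripper value outside its range is refused whole. The fingers move at their own pace and stop on an object; "squeeze" is the grip in N (left out, the last holds). Time passes only in rows, so rows that repeat a pose let the fingers close. It gives the time, the measured TCP pose, the force, the opening and the grip force at its end, in the units of the state.
- env.get_state(): the state, without advancing time (a new reading comes with each control period).
- env.read_camera(name): name is "side" or "top" or "wrist"; returns a dict with "pixels" (480x640x3 uint8, red, green, blue), "fovy" (degrees; the focal length in pixels is half the picture's height over the tangent of half this angle, whatever the lens; pixels are square), "cx", "cy" (the principal point, pixels), "extrinsics" (4x4, takes a point from world to camera coordinates); the wrist camera has in their place "mount" (4x4, takes a point from camera to tool coordinates, whose origin is the TCP and whose axes are the flange's). Camera axes: x right, y up, looking along -z (the intrinsics and any distortion apply to the point x, -y, -z); pixel columns grow to the right and rows downward; lengths in m; the calibration is good to about 2 mm. A picture is of the moment at which its call begins: read the wrist's pose just before it. There is no depth.
- env.hand_in(): hands the job in; it is judged then, once.
Trained networks look in a picture, given as the dict that the camera call returned (one of the last four; its "shot" number tells which), for a name from the list of things; names that differ only in an ending like _2 or _b are one class to them, and where a whole thing is asked for, a point or a joint stands for the part that bears it (a point fixed in the world has none). Each returns a list of dicts, best first, with "confidence" (0 to 1); they miss things now and then, are a little off and sometimes report something else, mostly with a low value. They report only what shows in the picture. A call takes as long as a camera call.
- env.spot_in(thing, picture): "centre" ([x, y, z] in m, in world coordinates, good to about 4 mm: the middle of the surface that is visible of it).
- env.regions_of(thing, picture): "mask" (480x640 bool, what is visible of it).
- env.landmark_of(thing, picture): "centre" ([x, y, z] in m, in world coordinates, good to about 4 mm: a listed point, or the origin of a listed thing).
The state is a dict: "clock": time; "joint_pos": joint angles; "qvel": joint speeds; "tau": joint torques, N m; "tcp_pos": TCP position; "orientation": TCP orientation; "wrist_force": force on the tool from outside, world axes, zero at the start; "ft_torque": the same for the moment, N m; "finger_gap": finger opening in m; "grip_force": force on a finger pad.
Only numpy, scipy, OpenCV 4.12 (cv2) and the standard library are available. Lean on these libraries where they do the work, as an engineer would, in place of code of your own. Each camera call takes 0.05 s, during which the arm holds its last target. There are 200 camera calls.

## Working session

There is one attempt and no reset: what is moved stays moved. The work goes in short steps, Python scripts to look and compute and a tool call to move; the robot and the scene stay as the last step left them, time stands still between calls to the robot, and variables do not carry over. Pictures are saved under pics/ and viewed, at most 10 in all, crops included, and the job is handed in when it is done.

Besides the shell and the picture viewer there is one more tool, called after "Call:" by a JSON object that holds its "fn" and its "kwargs". move_arm: Moves the arm, as the interface text tells. Its arguments: {"type":"object","properties":{"targets":{"type":"array","items":{"type":"array"}},"squeeze":{"type":"number"}},"required":["targets"]}

```bash
mkdir -p pics; cat > h.py <<'E'
import numpy as np,cv2
from workcell import env
def save(p,n): cv2.imwrite('pics/'+n,cv2.cvtColor(p['pixels'],cv2.COLOR_RGB2BGR))
def ray(p,u,v):
    f=240/np.tan(np.radians(p['fovy'])/2); E=np.array(p['extrinsics'])
    d=E[:3,:3].T@np.array([(u-p['cx'])/f,-(v-p['cy'])/f,-1]); o=-E[:3,:3].T@E[:3,3]
    return o,d
def atz(p,u,v,z):
    o,d=ray(p,u,v); return o+d*(z-o[2])/d[2]
def proj(p,X):
    f=240/np.tan(np.radians(p['fovy'])/2); c=np.array(p['extrinsics'])@np.append(X,1)
    return p['cx']-f*c[0]/c[2], p['cy']+f*c[1]/c[2]
E
python3 - <<'E'
from h import *
np.set_printoptions(precision=3,suppress=True)
s=env.get_state();print(s['clock'],s['tcp_pos'],s['orientation'],s['finger_gap'])
for c in('top','side'):
    p=env.read_camera(c);save(p,c+'0.png');print(c,p['fovy'],p['cx'],p['cy'],[k for k in p])
    for t in('nut_a','tailpiece','tray','tray_mouth','socket','register','valve','stopwatch'):
        for r in env.landmark_of(t,p)[:3]: print(' L',t,np.array(r['centre']),round(r['confidence'],2))
        if t in('nut_a','tailpiece'):
            for r in env.regions_of(t,p)[:3]:
                v,u=np.nonzero(r['mask']);print(' R',t,len(u),u.mean(),v.mean(),round(r['confidence'],2))
E
```

```text
0.0 [0.203 0.538 0.23 ] [-0.     0.179  0.984 -0.001] 0.08541425697713893
top 57.88932612518151 322.9527864614132 234.4079670044112 ['pixels', 'fovy', 'cx', 'cy', 'extrinsics', 'shot']
 L nut_a [ 0.642 -0.101 -0.002] 0.77
 R nut_a 236 362.6525423728813 218.2584745762712 0.79
 R nut_a 208 305.0817307692308 280.375 0.57
 L tailpiece [ 0.428 -0.093  0.001] 0.57
 R tailpiece 305 361.85901639344263 326.60655737704917 0.87
 R tailpiece 191 362.36649214659684 218.6282722513089 0.52
 L tray [ 0.548  0.225 -0.005] 0.94
 L tray_mouth [0.559 0.165 0.006] 0.79
 L socket [ 0.767  0.036 -0.003] 0.57
 L register [ 0.746 -0.183 -0.004] 0.55
 L valve [ 0.673 -0.305  0.002] 0.64
 L stopwatch [ 0.424 -0.305  0.001] 0.76
side 53.75298752483219 318.9490821793008 236.2769829380525 ['pixels', 'fovy', 'cx', 'cy', 'extrinsics', 'shot']
 L nut_a [ 0.637 -0.102  0.002] 0.94
 L nut_a [ 0.519  0.014 -0.004] 0.88
 R nut_a 445 355.9887640449438 259.67640449438204 0.75
 R nut_a 404 259.23514851485146 252.68069306930693 0.68
 R nut_a 1492 358.2573726541555 195.12265415549598 0.39
 L tailpiece [ 0.428 -0.094  0.001] 0.65
 R tailpiece 640 241.8953125 313.0203125 0.79
 L tray [0.549 0.225 0.002] 0.9
 L tray_mouth [ 0.562  0.161 -0.002] 0.95
 L tray_mouth [0.548 0.227 0.001] 0.5
 L socket [0.765 0.042 0.001] 0.92
 L register [ 0.75  -0.181 -0.001] 0.67
 L valve [ 0.678 -0.3   -0.001] 0.97
 L stopwatch [ 0.423 -0.307  0.004] 0.82
 L stopwatch [ 0.766  0.045 -0.002] 0.52
```

View pics/top0.png

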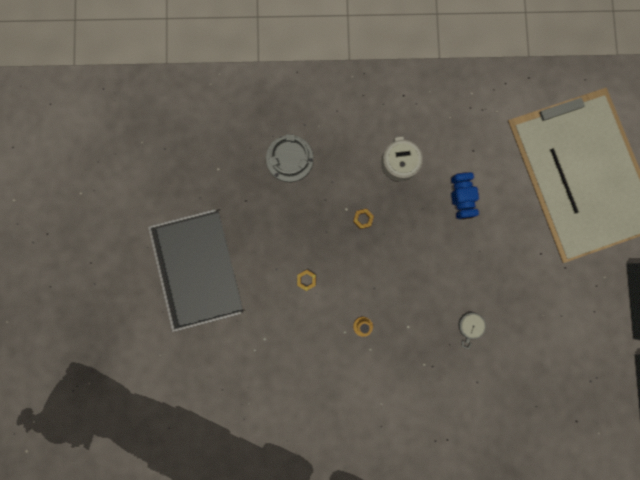

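View pics/side0.png

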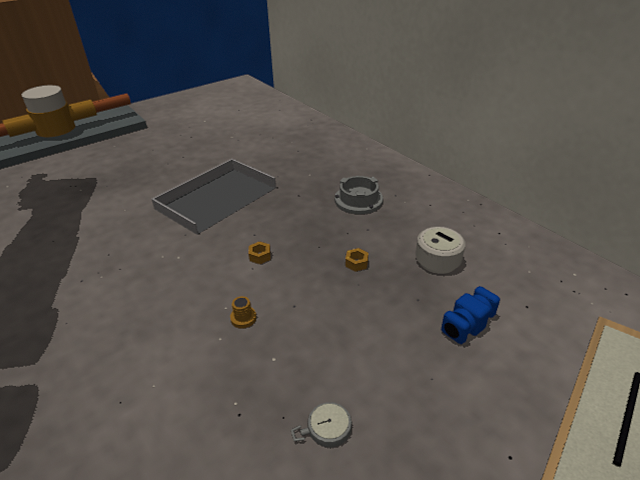

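The top view shows nuts at about (363,218) and (306,280), the tailpiece at (363,326) and the tray with its mouth edge from (218,211) to (242,312). The side view agrees, with nuts at (356,260) and (259,253) and the tailpiece at (242,313). Next I triangulate these points.

```bash
python3 - <<'E'
from h import *
np.set_printoptions(precision=4,suppress=True)
T=env.read_camera('top');S=env.read_camera('side')
def tri(a,b):
    o1,d1=ray(T,*a);o2,d2=ray(S,*b);d1/=np.linalg.norm(d1);d2/=np.linalg.norm(d2)
    t=np.linalg.lstsq(np.c_[d1,-d2],o2-o1,rcond=None)[0];p,q=o1+t[0]*d1,o2+t[1]*d2
    return (p+q)/2,np.linalg.norm(p-q)
# brass colour blobs as check
def blobs(p):
    h=cv2.cvtColor(p['pixels'],cv2.COLOR_RGB2HSV);m=cv2.inRange(h,(10,120,70),(28,255,255))
    m=cv2.morphologyEx(m,cv2.MORPH_CLOSE,np.ones((9,9)))
    n,l,st,c=cv2.connectedComponentsWithStats(m);return [(c[i],st[i]) for i in range(1,n) if 100<st[i][4]<2000 and 200<c[i][0]<420 and c[i][1]>190]
bt,bs=blobs(T),blobs(S)
for x in bt: print('T',x[0],x[1],atz(T,*x[0],.012))
for x in bs: print('S',x[0],x[1],atz(S,*x[0],.010))
for a in bt:
    for b in bs:
        p,e=tri(a[0],b[0]); 
        if e<.012: print('tri',p,e)
r=env.regions_of('tray',T)[0]['mask'].astype(np.uint8)
c=max(cv2.findContours(r,0,2)[0],key=cv2.contourArea);b=cv2.boxPoints(cv2.minAreaRect(c))
for q in b: print('tray',q,atz(T,*q,0.0)[:2],atz(T,*q,.025)[:2])
# model overlay on both
import itertools
for a in (101,104):
  pass
def over(p,n,o,ang):
    im=p['pixels'].copy();ca,sa=np.cos(ang),np.sin(ang)
    for z,col in((0,(255,0,0)),(.025,(0,255,0))):
        pts=[proj(p,(o[0]+ca*x-sa*y,o[1]+sa*x+ca*y,z)) for x,y in((-.065,-.1),(.065,-.1),(.065,.1),(-.065,.1))]
        cv2.polylines(im,[np.round(np.array(pts)).astype(np.int32)],True,col,1)
    return im
A=over(T,'',(.5485,.225),np.radians(103.5))[180:350,130:330];B=over(S,'',(.5485,.225),np.radians(103.5))[140:340,140:380]
A=cv2.resize(A,(400,340));B=cv2.resize(B,(400,340));cv2.imwrite('pics/ov.png',np.hstack([A,B])[:,:,::-1])
E
```

```text
T [362.9701 218.3522] [353 209  21  20 301] [ 0.6383 -0.1009  0.012 ]
T [306.1074 279.6409] [297 270  19  21 298] [0.5206 0.0147 0.012 ]
T [362.5318 326.1672] [353 317  20  20 299] [ 0.4278 -0.0925  0.012 ]
S [258.3483 249.161 ] [248 242  22  17 267] [0.5225 0.0209 0.01  ]
S [356.5897 255.5714] [345 248  23  16 273] [ 0.6434 -0.0956  0.01  ]
S [241.8039 311.148 ] [230 296  26  29 561] [ 0.4287 -0.089   0.01  ]
tri [ 0.6382 -0.1007  0.0159] 0.0009219093823152949
tri [0.5202 0.0149 0.015 ] 0.001177879926025532
tri [ 0.4277 -0.0922  0.0134] 0.000590303199544998
tray [145.9102 225.6317] [0.6363 0.3307] [0.6333 0.321 ]
tray [217.1364 208.2594] [0.6676 0.1894] [0.6637 0.1839]
tray [242.9646 314.155 ] [0.4566 0.1404] [0.4588 0.1362]
tray [171.7384 331.5272] [0.4272 0.2791] [0.4303 0.271 ]
```

View pics/ov.png

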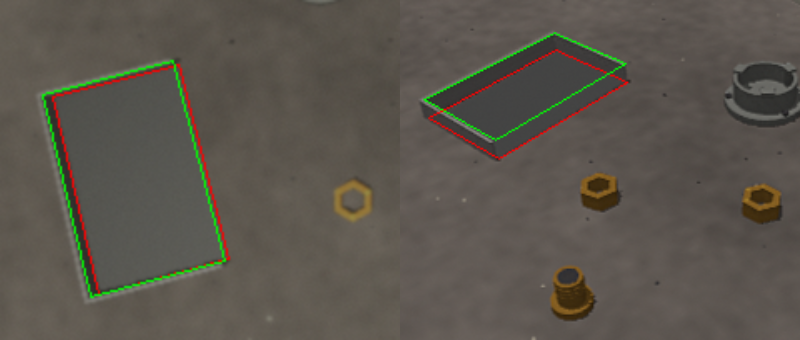

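The tray model fits both views at centre (0.5485, 0.225), heading 103.5°. The object heights are plausible. I'll push with a part-open V of the two fingertips, starting with nut_a.

Call:
{"fn": "move_arm", "kwargs": {"targets": [[[-654, -490, 130], [0, 0, 6.4], 0.58], [[-654, -490, 130], [0, 0, 6.4], 0.58], [[-654, -490, 130], [0, 0, 6.4], 0.58], [[-654, -490, 130], [0, 0, 6.4], 0.58], [[-654, -490, 130], [0, 0, 6.4], 0.58]]}}

```text
clock: 1.88
tcp_pos: [0.3697, 0.2761, 0.1822]
orientation: [0.0, 0.607, 0.795, 0.001]
wrist_force: [-0.0, -0.2, 0.4]
finger_gap: 0.0183
grip_force: 0.0
```

```bash
cat >> h.py <<'E'
from scipy.spatial.transform import Rotation as Ro
def go(x,y,z,head):
    s=env.get_state();q=s['orientation'];R=Ro.from_quat([q[1],q[2],q[3],q[0]]);h=np.radians(head)
    G=Ro.from_matrix(np.array([[np.cos(h),np.sin(h),0],[np.sin(h),-np.cos(h),0],[0,0,-1]]))
    d=R.inv().apply(np.array([x,y,z])-s['tcp_pos'])*1000
    print(round(s['clock'],2),np.round(s['tcp_pos'],4),'F',np.round(s['wrist_force'],1),'gap',round(s['finger_gap'],4),'shift',np.round(d,1),'turn',np.round((R.inv()*G).as_rotvec(degrees=True)/10,3))
E
python3 -c "
from h import *
go(.643,-.151,.1,95.3)"
```

```text
1.88 [0.3697 0.2761 0.1822] F [-0.  -0.2  0.4] gap 0.0183 shift [-484.   151.    82.3] turn [ 0.007 -0.002  0.998]
```

Call:
{"fn": "move_arm", "kwargs": {"targets": [[[-484, 151, 82], [0, 0, 1.0], 0.58], [[-484, 151, 82], [0, 0, 1.0], 0.58], [[-484, 151, 82], [0, 0, 1.0], 0.58], [[-484, 151, 82], [0, 0, 1.0], 0.58], [[-484, 151, 82], [0, 0, 1.0], 0.58]]}}

```text
clock: 2.5
tcp_pos: [0.5376, 0.0169, 0.1322]
orientation: [0.0, 0.672, 0.741, 0.0]
wrist_force: [0.8, 0.1, -0.0]
finger_gap: 0.0178
grip_force: 0.0
```

```bash
python3 -c "
from h import *
go(.643,-.151,.1,95.3)"
```

```text
2.5 [0.5376 0.0169 0.1322] F [ 0.8  0.1 -0. ] gap 0.0178 shift [-177.3   88.5   32.3] turn [ 0.005 -0.001  0.03 ]
```

Call:
{"fn": "move_arm", "kwargs": {"targets": [[[-177, 88, 32], [0, 0, 0.03], 0.58], [[-177, 88, 32], [0, 0, 0.03], 0.58], [[-177, 88, 32], [0, 0, 0.03], 0.58], [[-177, 88, 32], [0, 0, 0.03], 0.58], [[-177, 88, 32], [0, 0, 0.03], 0.58]]}}

```text
clock: 3.12
tcp_pos: [0.6411, -0.1492, 0.0995]
orientation: [-0.001, 0.674, 0.739, -0.0]
wrist_force: [-0.4, -0.7, 0.4]
finger_gap: 0.0178
grip_force: 0.0
```

```bash
python3 -c "
from h import *
go(.643,-.151,.012,95.3)"
```

```text
3.12 [ 0.6411 -0.1492  0.0995] F [-0.4 -0.7  0.4] gap 0.0178 shift [-2.   1.9 87.5] turn [-0.007 -0.005 -0.007]
```

Call:
{"fn": "move_arm", "kwargs": {"targets": [[[-2, 2, 45], [0, 0, 0], 0.58], [[-2, 2, 80], [0, 0, 0], 0.58], [[-2, 2, 93], [0, 0, 0], 0.58], [[-2, 2, 93], [0, 0, 0], 0.58]]}}

```text
clock: 3.62
tcp_pos: [0.6429, -0.1491, 0.0073]
orientation: [-0.001, 0.673, 0.74, -0.0]
wrist_force: [-0.5, -0.0, 1.4]
finger_gap: 0.018
grip_force: 0.0
```

```bash
python3 - <<'E'
from h import *
go(.643,-.151,.003,95.3)
p=env.read_camera('side');im=p['pixels'][200:320,290:450];cv2.imwrite('pics/s1.png',cv2.resize(im,(800,600))[:,:,::-1])
E
```

```text
3.62 [ 0.6429 -0.1491  0.0073] F [-0.5 -0.   1.4] gap 0.018 shift [-1.9 -0.   4.3] turn [-0.007 -0.005  0.01 ]
```

View pics/s1.png

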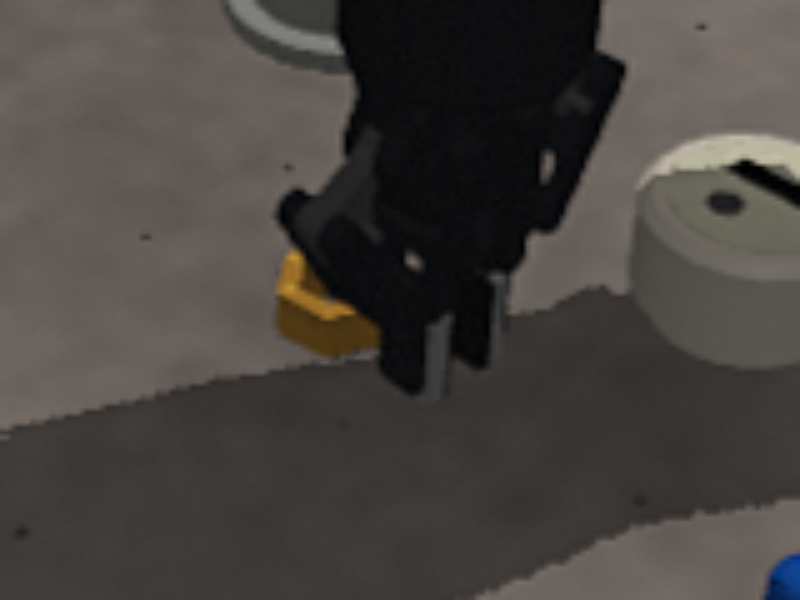

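The open fingertips stand behind nut_a, which is at crop (330,310), and clear of the register. I start the push.

Call:
{"fn": "move_arm", "kwargs": {"targets": [[[4, 0, 1.5], [0, 0, 0], 0.58], [[10, 0, 1.5], [0, 0, 0], 0.58], [[16, 0, 1.5], [0, 0, 0], 0.58], [[22, 0, 1.5], [0, 0, 0], 0.58], [[30, 0, 1.5], [0, 0, 0], 0.58]]}}

```text
clock: 4.3
tcp_pos: [0.6409, -0.1204, 0.006]
orientation: [0.0, 0.674, 0.739, -0.0]
wrist_force: [-0.7, -1.1, 0.7]
finger_gap: 0.0179
grip_force: 0.4
```

Call:
{"fn": "move_arm", "kwargs": {"targets": [[[10, 0, 0], [0, 0, 0], 0.58], [[22, 0, 0], [0, 0, 0], 0.58], [[34, 0, 0], [0, 0, 0], 0.58], [[46, 0, 0], [0, 0, 0], 0.58], [[58, 0, 0], [0, 0, 0], 0.58]]}}

```text
clock: 4.92
tcp_pos: [0.6354, -0.062, 0.0058]
orientation: [-0.0, 0.673, 0.739, 0.0]
wrist_force: [0.1, -1.7, 0.7]
finger_gap: 0.018
grip_force: 0.5
```

```bash
python3 - <<'E'
from h import *
go(.606,.2463,.006,95.3)
for c in('side','top'):
    p=env.read_camera(c)
    for r in env.landmark_of('nut_a',p)[:3]: print(c,np.round(r['centre'],3),r['confidence'])
E
```

```text
4.92 [ 0.6354 -0.062   0.0058] F [ 0.1 -1.7  0.7] gap 0.018 shift [ 3.097e+02 -6.000e-01 -2.000e-01] turn [ 0.    -0.     0.003]
side [ 0.426 -0.308  0.001] 0.5
side [ 0.632 -0.036 -0.002] 0.48
```

Call:
{"fn": "move_arm", "kwargs": {"targets": [[[13, 0, 0], [0, 0, 0], 0.58], [[26, 0, 0], [0, 0, 0], 0.58], [[39, 0, 0], [0, 0, 0], 0.58], [[52, 0, 0], [0, 0, 0], 0.58], [[65, 0, 0], [0, 0, 0], 0.58]]}}

```text
clock: 5.75
tcp_pos: [0.6292, 0.0029, 0.0058]
orientation: [-0.0, 0.673, 0.739, 0.0]
wrist_force: [0.6, -0.0, -0.1]
finger_gap: 0.0178
grip_force: 0.2
```

Call:
{"fn": "move_arm", "kwargs": {"targets": [[[13, 0, 0], [0, 0, 0], 0.58], [[26, 0, 0], [0, 0, 0], 0.58], [[39, 0, 0], [0, 0, 0], 0.58], [[52, 0, 0], [0, 0, 0], 0.58], [[65, 0, 0], [0, 0, 0], 0.58]]}}

```text
clock: 6.38
tcp_pos: [0.6233, 0.0674, 0.0058]
orientation: [-0.0, 0.674, 0.739, 0.0]
wrist_force: [0.7, -0.1, 0.8]
finger_gap: 0.0181
grip_force: 0.2
```

```bash
python3 - <<'E'
from h import *
go(.606,.2463,.006,95.3)
p=env.read_camera('side')
for r in env.landmark_of('nut_a',p)[:3]: print(np.round(r['centre'],3),r['confidence'])
E
```

```text
6.38 [0.6233 0.0674 0.0058] F [ 0.7 -0.1  0.8] gap 0.0181 shift [179.8  -0.7  -0.2] turn [ 0.    -0.     0.001]
[ 0.521  0.018 -0.002] 0.8
[ 0.62   0.097 -0.002] 0.63
```

Call:
{"fn": "move_arm", "kwargs": {"targets": [[[13, 0, 0], [0, 0, 0], 0.58], [[26, 0, 0], [0, 0, 0], 0.58], [[39, 0, 0], [0, 0, 0], 0.58], [[52, 0, 0], [0, 0, 0], 0.58], [[65, 0, 0], [0, 0, 0], 0.58]]}}

```text
clock: 7.1
tcp_pos: [0.6173, 0.1322, 0.0058]
orientation: [-0.0, 0.674, 0.739, 0.0]
wrist_force: [0.4, -0.5, 0.5]
finger_gap: 0.018
grip_force: 0.3
```

Call:
{"fn": "move_arm", "kwargs": {"targets": [[[13, 0, 0], [0, 0, 0], 0.58], [[26, 0, 0], [0, 0, 0], 0.58], [[39, 0, 0], [0, 0, 0], 0.58], [[52, 0, 0], [0, 0, 0], 0.58], [[65, 0, 0], [0, 0, 0], 0.58]]}}

```text
clock: 7.72
tcp_pos: [0.6113, 0.1968, 0.0058]
orientation: [-0.0, 0.674, 0.739, 0.0]
wrist_force: [0.2, -0.8, 0.8]
finger_gap: 0.0179
grip_force: 0.3
```

Call:
{"fn": "move_arm", "kwargs": {"targets": [[[13, 0, 0], [0, 0, 0], 0.58], [[25, 0, 0], [0, 0, 0], 0.58], [[35, 0, 0], [0, 0, 0], 0.58], [[43, 0, 0], [0, 0, 0], 0.58], [[49, 0, 0], [0, 0, 0], 0.58]]}}

```text
clock: 8.35
tcp_pos: [0.6068, 0.2452, 0.0058]
orientation: [0.0, 0.674, 0.739, 0.0]
wrist_force: [-0.5, -0.8, 0.7]
finger_gap: 0.0179
grip_force: 0.3
```

Call:
{"fn": "move_arm", "kwargs": {"targets": [[[-6, 0, 0], [0, 0, 0], 0.58], [[-25, 0, 0], [0, 0, 0], 0.58], [[-35, 0, -30], [0, 0, 0], 0.58], [[-40, 0, -80], [0, 0, 0], 0.58], [[-40, 0, -80], [0, 0, 0], 0.58]]}}

```text
clock: 8.98
tcp_pos: [0.6142, 0.2033, 0.0907]
orientation: [0.003, 0.674, 0.738, 0.003]
wrist_force: [0.9, -0.1, -0.6]
finger_gap: 0.0179
grip_force: 0.0
```

```bash
python3 - <<'E'
from h import *
h=np.radians(83);go(.5202-.05*np.cos(h),.0149-.05*np.sin(h),.085,83)
for c in('side','top'):
    p=env.read_camera(c)
    for r in env.landmark_of('nut_a',p)[:3]: print(c,np.round(r['centre'],3),r['confidence'])
E
```

```text
8.97 [0.6142 0.2033 0.0907] F [ 0.9 -0.1 -0.6] gap 0.0179 shift [-228.1 -121.2    4.5] turn [ 0.049 -0.009  1.218]
side [0.521 0.018 0.   ] 0.68
side [ 0.605  0.27  -0.   ] 0.63
top [0.514 0.013 0.002] 0.69
```

Call:
{"fn": "move_arm", "kwargs": {"targets": [[[-228, -121, 0], [0, 0, 1.22], 0.58], [[-228, -121, 0], [0, 0, 1.22], 0.58], [[-228, -121, 0], [0, 0, 1.22], 0.58], [[-228, -121, 0], [0, 0, 1.22], 0.58], [[-228, -121, 0], [0, 0, 1.22], 0.58]]}}

```text
clock: 9.8
tcp_pos: [0.5083, -0.0361, 0.0843]
orientation: [-0.001, 0.75, 0.661, -0.001]
wrist_force: [0.2, -0.1, -0.9]
finger_gap: 0.0178
grip_force: 0.0
```

```bash
python3 - <<'E'
from h import *
h=np.radians(83);go(.5202-.05*np.cos(h),.0149-.05*np.sin(h),.006,83)
E
```

```text
9.8 [ 0.5083 -0.0361  0.0843] F [ 0.2 -0.1 -0.9] gap 0.0178 shift [ 2.1  5.9 78.3] turn [-0.022  0.001 -0.017]
```

Call:
{"fn": "move_arm", "kwargs": {"targets": [[[0, 6, 35], [0, 0, 0], 0.58], [[0, 6, 65], [0, 0, 0], 0.58], [[0, 6, 78], [0, 0, 0], 0.58], [[0, 6, 78], [0, 0, 0], 0.58]]}}

```text
clock: 10.3
tcp_pos: [0.516, -0.0333, 0.0066]
orientation: [-0.001, 0.748, 0.664, -0.001]
wrist_force: [0.1, -0.3, 0.7]
finger_gap: 0.0182
grip_force: 0.0
```

```bash
python3 - <<'E'
from h import *
t=np.array([.5485,.225])+.035*np.array([-.2334,.9724])-.01*np.array([-.9724,-.2334]);n=np.array([.5202,.0149])
h=np.arctan2(*(t-n)[::-1]);d=np.array([np.cos(h),np.sin(h)]);print(t,np.degrees(h))
go(*(t-.028*d),.006,np.degrees(h))
go(*(n-.04*d),.006,np.degrees(h))
E
```

```text
[0.550055 0.261368] 83.09333412505504
10.3 [ 0.516  -0.0333  0.0066] F [ 0.1 -0.3  0.7] gap 0.0182 shift [268.6  -1.4   0.7] turn [-0.017 -0.003  0.006]
10.3 [ 0.516  -0.0333  0.0066] F [ 0.1 -0.3  0.7] gap 0.0182 shift [ 8.4 -1.6  0.6] turn [-0.017 -0.003  0.006]
```

Call:
{"fn": "move_arm", "kwargs": {"targets": [[[4, -1.5, 0.5], [0, 0, 0], 0.58], [[10, -1.5, 0.5], [0, 0, 0], 0.58], [[16, -1.5, 0.5], [0, 0, 0], 0.58], [[22, -1.5, 0.5], [0, 0, 0], 0.58], [[30, -1.5, 0.5], [0, 0, 0], 0.58]]}}

```text
clock: 10.92
tcp_pos: [0.5195, -0.0037, 0.0076]
orientation: [0.0, 0.748, 0.663, 0.0]
wrist_force: [0.3, -1.2, 1.5]
finger_gap: 0.0178
grip_force: 0.4
```

Call:
{"fn": "move_arm", "kwargs": {"targets": [[[11, 0, 0], [0, 0, 0], 0.58], [[23, 0, 0], [0, 0, 0], 0.58], [[35, 0, 0], [0, 0, 0], 0.58], [[47, 0, 0], [0, 0, 0], 0.58], [[60, 0, 0], [0, 0, 0], 0.58]]}}

```text
clock: 11.55
tcp_pos: [0.5265, 0.0564, 0.0073]
orientation: [-0.0, 0.748, 0.663, 0.0]
wrist_force: [0.1, -0.2, 0.5]
finger_gap: 0.0182
grip_force: 0.3
```

```bash
python3 - <<'E'
from h import *
go(.5467,.2336,.006,83.1)
p=env.read_camera('side')
for r in env.landmark_of('nut_a',p)[:3]: print(np.round(r['centre'],3),r['confidence'])
E
```

```text
11.55 [0.5265 0.0564 0.0073] F [ 0.1 -0.2  0.5] gap 0.0182 shift [178.3  -1.1   1.3] turn [-0.    -0.001  0.001]
[0.534 0.088 0.002] 0.7
```

Call:
{"fn": "move_arm", "kwargs": {"targets": [[[13, 0, 0], [0, 0, 0], 0.58], [[26, 0, 0], [0, 0, 0], 0.58], [[39, 0, 0], [0, 0, 0], 0.58], [[52, 0, 0], [0, 0, 0], 0.58], [[65, 0, 0], [0, 0, 0], 0.58]]}}

```text
clock: 12.28
tcp_pos: [0.5343, 0.121, 0.0073]
orientation: [-0.0, 0.748, 0.663, 0.0]
wrist_force: [-0.2, 0.1, -0.1]
finger_gap: 0.0181
grip_force: 0.2
```

Call:
{"fn": "move_arm", "kwargs": {"targets": [[[13, 0, 0], [0, 0, 0], 0.58], [[26, 0, 0], [0, 0, 0], 0.58], [[39, 0, 0], [0, 0, 0], 0.58], [[52, 0, 0], [0, 0, 0], 0.58], [[65, 0, 0], [0, 0, 0], 0.58]]}}

```text
clock: 12.9
tcp_pos: [0.5421, 0.1854, 0.0073]
orientation: [-0.0, 0.748, 0.663, -0.0]
wrist_force: [0.1, -0.7, -0.2]
finger_gap: 0.0176
grip_force: 0.2
```

Call:
{"fn": "move_arm", "kwargs": {"targets": [[[13, 0, 0], [0, 0, 0], 0.58], [[25, 0, 0], [0, 0, 0], 0.58], [[35, 0, 0], [0, 0, 0], 0.58], [[42, 0, 0], [0, 0, 0], 0.58], [[47, 0, 0], [0, 0, 0], 0.58]]}}

```text
clock: 13.52
tcp_pos: [0.5477, 0.2316, 0.0073]
orientation: [0.0, 0.748, 0.663, -0.0]
wrist_force: [0.4, -0.5, -0.5]
finger_gap: 0.0178
grip_force: 0.3
```

Call:
{"fn": "move_arm", "kwargs": {"targets": [[[-6, 0, 0], [0, 0, 0], 0.58], [[-25, 0, 0], [0, 0, 0], 0.58], [[-35, 0, -30], [0, 0, 0], 0.58], [[-40, 0, -80], [0, 0, 0], 0.58], [[-40, 0, -80], [0, 0, 0], 0.58]]}}

```text
clock: 14.15
tcp_pos: [0.5458, 0.1902, 0.0916]
orientation: [0.002, 0.749, 0.663, 0.003]
wrist_force: [0.4, 0.3, 0.3]
finger_gap: 0.0183
grip_force: 0.0
```

```bash
python3 - <<'E'
from h import *
np.set_printoptions(precision=4,suppress=True)
for c in('side','top'):
    p=env.read_camera(c)
    for t in('nut_a','tailpiece'):
        for r in env.landmark_of(t,p)[:3]: print(c,t,np.round(r['centre'],3),r['confidence'])
t=np.array([.5485,.225])-.02*np.array([-.2334,.9724])+.045*np.array([-.9724,-.2334]);n=np.array([.4277,-.0922])
h=np.arctan2(*(t-n)[::-1]);d=np.array([np.cos(h),np.sin(h)]);print(t,np.degrees(h),t-.028*d,n-.05*d)
go(*(n-.05*d),.085,np.degrees(h))
E
```

```text
side nut_a [0.552 0.264 0.002] 0.68
side nut_a [0.602 0.274 0.001] 0.66
side nut_a [0.563 0.162 0.   ] 0.32
side tailpiece [ 0.426 -0.093 -0.001] 0.86
top nut_a [0.605 0.275 0.001] 0.56
top nut_a [ 0.426 -0.095  0.   ] 0.32
top tailpiece [ 0.425 -0.095  0.003] 0.61
top tailpiece [ 0.547  0.223 -0.004] 0.24
[0.5094 0.195 ] 74.12122452511416 [0.5017 0.1681] [ 0.414  -0.1403]
14.45 [0.5417 0.191  0.0859] F [-0.9  0.5 -0.3] gap 0.0175 shift [-344.2  -87.     1.4] turn [-0.014  0.006  0.898]
```

Call:
{"fn": "move_arm", "kwargs": {"targets": [[[-344, -87, 0], [0, 0, 0.9], 0.58], [[-344, -87, 0], [0, 0, 0.9], 0.58], [[-344, -87, 0], [0, 0, 0.9], 0.58], [[-344, -87, 0], [0, 0, 0.9], 0.58], [[-344, -87, 0], [0, 0, 0.9], 0.58]]}}

```text
clock: 15.08
tcp_pos: [0.4291, -0.1014, 0.0865]
orientation: [-0.0, 0.798, 0.603, -0.0]
wrist_force: [0.6, -0.2, 0.8]
finger_gap: 0.0181
grip_force: 0.0
```

```bash
python3 - <<'E'
from h import *
go(.414,-.1403,.085,74.1)
E
```

```text
15.07 [ 0.4291 -0.1014  0.0865] F [ 0.6 -0.2  0.8] gap 0.0181 shift [-41.6  -3.9   1.5] turn [-0.006 -0.001  0.006]
```

Call:
{"fn": "move_arm", "kwargs": {"targets": [[[-42, -4, 0], [0, 0, 0], 0.58], [[-42, -4, 0], [0, 0, 0], 0.58], [[-42, -4, 35], [0, 0, 0], 0.58], [[-42, -4, 65], [0, 0, 0], 0.58], [[-42, -4, 79], [0, 0, 0], 0.58]]}}

```text
clock: 15.7
tcp_pos: [0.4139, -0.1376, 0.0064]
orientation: [-0.002, 0.798, 0.603, -0.001]
wrist_force: [-0.1, 0.2, 0.2]
finger_gap: 0.018
grip_force: 0.0
```

Call:
{"fn": "move_arm", "kwargs": {"targets": [[[0, 0, 0], [0, 0, 0], 0.58]]}}

```text
clock: 15.82
tcp_pos: [0.4144, -0.1381, 0.0074]
orientation: [-0.001, 0.798, 0.603, -0.0]
wrist_force: [-0.2, -0.2, -0.4]
finger_gap: 0.0176
grip_force: 0.0
```

```bash
python3 - <<'E'
from h import *
go(.5017,.1681,.003,74.1)
go(.414,-.1403,.003,74.1)
p=env.read_camera('side');im=p['pixels'][240:360,170:330];cv2.imwrite('pics/s2.png',cv2.resize(im,(800,600))[:,:,::-1])
E
```

```text
15.82 [ 0.4144 -0.1381  0.0074] F [-0.2 -0.2 -0.4] gap 0.0176 shift [318.4   0.5   4.6] turn [-0.016 -0.005  0.008]
15.82 [ 0.4144 -0.1381  0.0074] F [-0.2 -0.2 -0.4] gap 0.0176 shift [-2.2  0.2  4.4] turn [-0.016 -0.005  0.008]
```

View pics/s2.png

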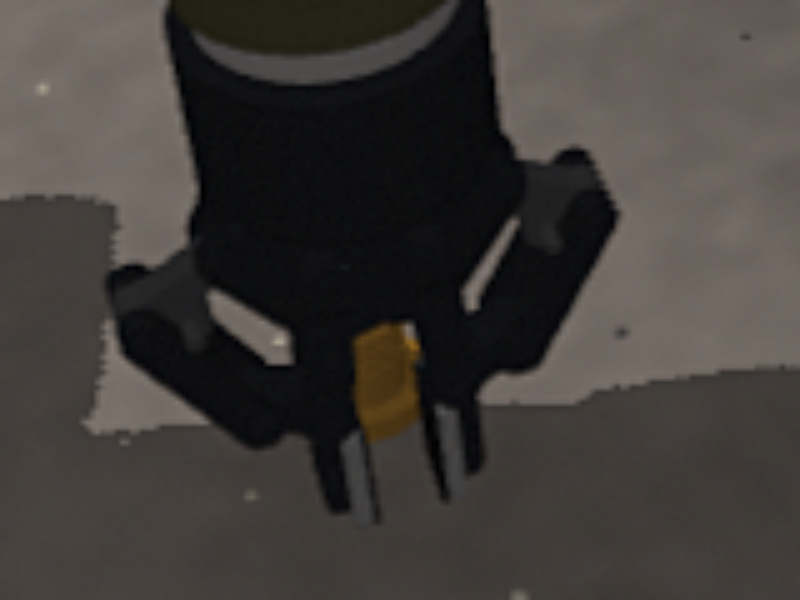

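The fingers are centred behind the tailpiece. I lower them in small steps so the tips meet the 8 mm flange, watching the force.

Call:
{"fn": "move_arm", "kwargs": {"targets": [[[0, 0, 3], [0, 0, 0], 0.58], [[0, 0, 5.5], [0, 0, 0], 0.58], [[0, 0, 5.5], [0, 0, 0], 0.58]]}}

```text
clock: 16.25
tcp_pos: [0.4153, -0.1395, 0.0031]
orientation: [0.0, 0.798, 0.603, 0.0]
wrist_force: [-0.3, -0.0, 0.3]
finger_gap: 0.018
grip_force: 0.0
```

```bash
python3 - <<'E'
from h import *
go(.5017,.1681,.001,74.1)
p=env.read_camera('side');im=p['pixels'][290:360,195:300];cv2.imwrite('pics/s3.png',cv2.resize(im,(735,490),interpolation=0)[:,:,::-1])
h=np.radians(74.1);x=np.array([np.cos(h),np.sin(h)]);y=np.array([x[1],-x[0]]);t=env.get_state()['tcp_pos'][:2]
for sy in(-1,1):
  for z in(0,.005,.01): print(sy,z,[round((a-b)*7) for a,b in zip(proj(p,[*(t-.011*x+sy*.009*y),z]),(195,290))])
E
```

```text
16.25 [ 0.4153 -0.1395  0.0031] F [-0.3 -0.   0.3] gap 0.018 shift [319.5  -1.1   2. ] turn [0.003 0.    0.001]
-1 0 [368, 414]
-1 0.005 [365, 397]
-1 0.01 [362, 380]
1 0 [457, 387]
1 0.005 [454, 370]
1 0.01 [452, 354]
```

View pics/s3.png

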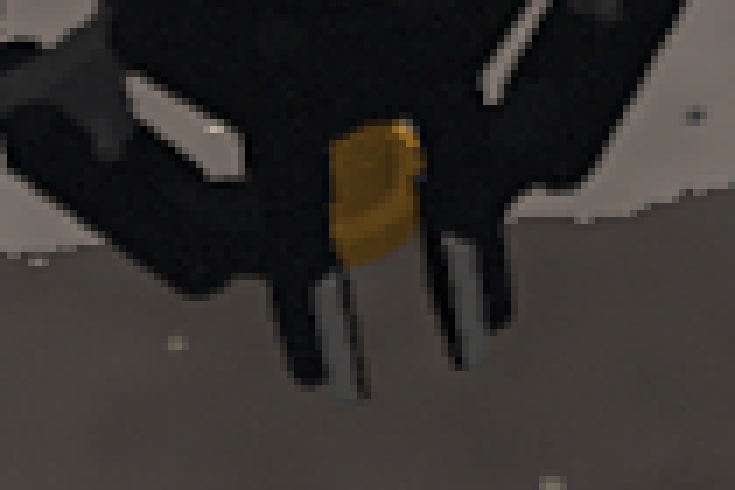

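The pad tips at crop (367,400) and (460,370) sit about 4–5 mm up, below the flange's top. I go 1.5 mm lower and push.

Call:
{"fn": "move_arm", "kwargs": {"targets": [[[4, -1, 1.5], [0, 0, 0], 0.58], [[10, -1, 1.5], [0, 0, 0], 0.58], [[15, -1, 1.5], [0, 0, 0], 0.58], [[20, -1, 1.5], [0, 0, 0], 0.58], [[27, -1, 1.5], [0, 0, 0], 0.58]]}}

```text
clock: 16.92
tcp_pos: [0.4217, -0.1128, 0.0013]
orientation: [0.0, 0.798, 0.603, -0.0]
wrist_force: [-0.1, -0.8, -0.1]
finger_gap: 0.0183
grip_force: 0.2
```

Call:
{"fn": "move_arm", "kwargs": {"targets": [[[9, 0, 0], [0, 0, 0], 0.58], [[19, 0, 0], [0, 0, 0], 0.58], [[30, 0, 0], [0, 0, 0], 0.58], [[41, 0, 0], [0, 0, 0], 0.58], [[52, 0, 0], [0, 0, 0], 0.58]]}}

```text
clock: 17.55
tcp_pos: [0.436, -0.0623, 0.0013]
orientation: [-0.0, 0.798, 0.603, 0.0]
wrist_force: [-0.2, -0.0, -0.2]
finger_gap: 0.0179
grip_force: 0.2
```

```bash
python3 - <<'E'
from h import *
go(.5017,.1681,.002,74.1)
for c in('side','top'):
    p=env.read_camera(c)
    for r in env.landmark_of('tailpiece',p)[:2]: print(c,np.round(r['centre'],3),r['confidence'])
E
```

```text
17.55 [ 0.436  -0.0623  0.0013] F [-0.2 -0.  -0.2] gap 0.0179 shift [ 2.396e+02  2.000e-01 -7.000e-01] turn [-0.    -0.001  0.002]
side [ 0.442 -0.036  0.003] 0.75
top [ 0.444 -0.034  0.004] 0.76
```

Call:
{"fn": "move_arm", "kwargs": {"targets": [[[12, 0, 0], [0, 0, 0], 0.58], [[24, 0, 0], [0, 0, 0], 0.58], [[36, 0, 0], [0, 0, 0], 0.58], [[48, 0, 0], [0, 0, 0], 0.58], [[60, 0, 0], [0, 0, 0], 0.58]]}}

```text
clock: 18.38
tcp_pos: [0.4524, -0.0045, 0.0013]
orientation: [-0.0, 0.798, 0.603, 0.0]
wrist_force: [0.6, 0.3, 0.4]
finger_gap: 0.0175
grip_force: 0.2
```

Call:
{"fn": "move_arm", "kwargs": {"targets": [[[12, 0, 0], [0, 0, 0], 0.58], [[24, 0, 0], [0, 0, 0], 0.58], [[36, 0, 0], [0, 0, 0], 0.58], [[48, 0, 0], [0, 0, 0], 0.58], [[60, 0, 0], [0, 0, 0], 0.58]]}}

```text
clock: 19.0
tcp_pos: [0.4688, 0.0531, 0.0013]
orientation: [-0.0, 0.798, 0.603, 0.0]
wrist_force: [-0.9, -0.8, 0.0]
finger_gap: 0.0175
grip_force: 0.2
```

```bash
python3 - <<'E'
from h import *
go(.5017,.1681,.002,74.1)
for c in('side','top'):
    p=env.read_camera(c)
    for r in env.landmark_of('tailpiece',p)[:2]: print(c,np.round(r['centre'],3),r['confidence'])
E
```

```text
19.0 [0.4688 0.0531 0.0013] F [-0.9 -0.8  0. ] gap 0.0175 shift [ 1.197e+02  1.000e-01 -7.000e-01] turn [-0.    -0.     0.001]
```

Call:
{"fn": "move_arm", "kwargs": {"targets": [[[12, 0, 0], [0, 0, 0], 0.58], [[24, 0, 0], [0, 0, 0], 0.58], [[36, 0, 0], [0, 0, 0], 0.58], [[48, 0, 0], [0, 0, 0], 0.58], [[60, 0, 0], [0, 0, 0], 0.58]]}}

```text
clock: 19.82
tcp_pos: [0.4853, 0.1109, 0.0013]
orientation: [-0.0, 0.798, 0.603, 0.0]
wrist_force: [0.3, -0.9, -0.3]
finger_gap: 0.0178
grip_force: 0.2
```

```bash
python3 - <<'E'
from h import *
go(.5017,.1681,.002,74.1)
for c in('side','top'):
    p=env.read_camera(c)
    for r in env.landmark_of('tailpiece',p)[:2]: print(c,np.round(r['centre'],3),r['confidence'])
E
```

```text
19.82 [0.4853 0.1109 0.0013] F [ 0.3 -0.9 -0.3] gap 0.0178 shift [59.5  0.2 -0.7] turn [ 0.    -0.     0.003]
side [0.496 0.138 0.001] 0.59
top [ 0.748 -0.183 -0.004] 0.6
```

Call:
{"fn": "move_arm", "kwargs": {"targets": [[[12, 0, 0], [0, 0, 0], 0.58], [[24, 0, 0], [0, 0, 0], 0.58], [[35, 0, 0], [0, 0, 0], 0.58], [[45, 0, 0], [0, 0, 0], 0.58], [[53, 0, 0], [0, 0, 0], 0.58]]}}

```text
clock: 20.65
tcp_pos: [0.4997, 0.1617, 0.0013]
orientation: [0.0, 0.798, 0.603, 0.0]
wrist_force: [-0.2, -0.9, -0.0]
finger_gap: 0.0181
grip_force: 0.3
```

Call:
{"fn": "move_arm", "kwargs": {"targets": [[[5, 0, 0], [0, 0, 0], 0.58], [[8, 0, 0], [0, 0, 0], 0.58], [[8, 0, 0], [0, 0, 0], 0.58], [[2, 0, 0], [0, 0, 0], 0.58], [[-18, 0, 0], [0, 0, 0], 0.58]]}}

```text
clock: 21.28
tcp_pos: [0.4946, 0.1432, 0.0014]
orientation: [0.0, 0.798, 0.603, 0.0]
wrist_force: [0.2, 0.2, -0.5]
finger_gap: 0.018
grip_force: 0.0
```

Call:
{"fn": "move_arm", "kwargs": {"targets": [[[-20, 0, -5], [0, 0, 0], 0.58], [[-40, 0, -50], [0, 0, 0], 0.58], [[-100, 0, -100], [0, 0, 0], 0.58], [[-160, 0, -120], [0, 0, 0], 0.58], [[-200, 0, -120], [0, 0, 0], 0.58]]}}

```text
clock: 21.9
tcp_pos: [0.4398, -0.0516, 0.1236]
orientation: [0.002, 0.798, 0.602, 0.001]
wrist_force: [0.4, -0.1, 0.1]
finger_gap: 0.018
grip_force: 0.0
```

```bash
python3 - <<'E'
from h import *
ims=[]
for c in('side','top'):
    p=env.read_camera(c)
    for t in('nut_a','tailpiece','tray','socket','register','valve','stopwatch'):
        for r in env.landmark_of(t,p)[:2]: print(c,t,np.round(r['centre'],3),round(r['confidence'],2))
    ims.append(cv2.resize(p['pixels'],(400,300)) if 0 else p['pixels'][180:350,130:330] if c=='top' else p['pixels'][140:310,120:320])
cv2.imwrite('pics/end.png',np.hstack([cv2.resize(i,(400,340)) for i in ims])[:,:,::-1])
E
```

```text
side nut_a [ 0.428 -0.306  0.004] 0.39
side nut_a [ 0.678 -0.303 -0.004] 0.31
side tailpiece [0.508 0.195 0.002] 0.48
side tray [0.548 0.226 0.002] 0.69
side socket [0.763 0.041 0.001] 0.56
side register [ 0.751 -0.179  0.001] 0.66
side valve [ 0.677 -0.303 -0.004] 0.94
side stopwatch [ 0.424 -0.306  0.002] 0.9
top nut_a [0.544 0.26  0.002] 0.82
top nut_a [ 0.609  0.27  -0.   ] 0.49
top tailpiece [ 0.507  0.196 -0.   ] 0.67
top tailpiece [0.608 0.272 0.   ] 0.63
top tray [ 0.549  0.22  -0.002] 0.64
top socket [ 0.766  0.035 -0.002] 0.89
top register [ 0.745 -0.184 -0.004] 0.7
top valve [ 0.677 -0.304  0.001] 0.77
top valve [0.548 0.262 0.   ] 0.37
top stopwatch [ 0.42  -0.304  0.002] 0.64
```

View pics/end.png

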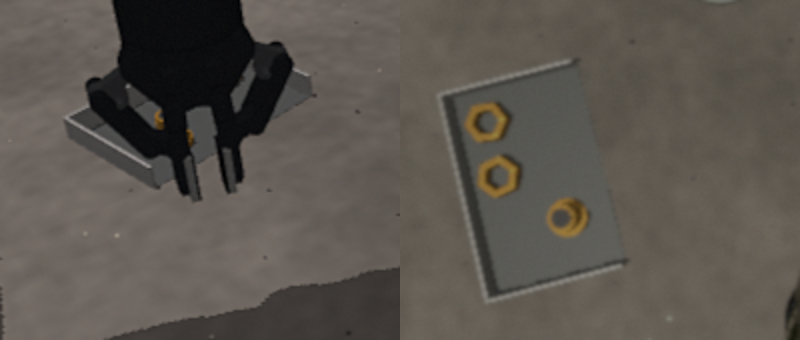

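The top crop shows both nuts, at (487,121) and (498,176), and the tailpiece upright at (567,217). All three are well inside the tray, and the bystanders have not moved.

```bash
python3 -c "
from workcell import env
print(env.hand_in())"
```

```text
the job is handed in; nothing more can be done
None
```

I swept both nuts and the tailpiece into the tray by pushing only. All three stand wholly inside it, the bystanders measure where they started, and the job is handed in at about 22 s of the 72 s allowed.

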